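Space and hold a paving tile in the gluing jig

ROBOT

A 6-joint arm with a two-finger parallel gripper is mounted at the origin on the work surface. World frame = base frame: x ahead of the robot, y to its left, z up, the work surface at z = 0. Lengths are in m, angles in rad, forces in N, time in s.
With the tool pointing down it reaches from about 0.275 to 0.825 m from the base axis. Payload 4.9 kg.
Tool frame: the origin (TCP) lies midway between the tips of the shut fingers; the grasp point (between the pads) lies 19 mm behind it (grip_point_offset is the distance from the TCP to the grasp point, in m); z points along the fingers, x is the direction in which the jaws open and shut, and the axes are right-handed (so a half turn about z gives the same grasp; the last joint's range is limited). The gripper opens to 85 mm and grips with 20 to 120 N. Pads are 22 mm wide; open, the fingers measure 114 mm over their backs; the gripper's body (76 mm by 85 mm) begins 54 mm behind the grasp point. The pads swing forward as they close: fully open they stand 13 mm farther back than shut.
Start: joints at [-1.254, 0.326, -0.193, 1.052, 0, 1.437], TCP at [0.24, -0.495, 0.231] pointing down, gripper open.
Joint ranges: [-2.65, 2.65], [-0.97, 1.79], [-1.3, 1.35], [-1.93, 2.1], [-1.47, 1.37], [-3.14, 3.14]. Speed limits (rad/s): [2.57, 2.57, 3.14, 3.14, 3.14, 3.14].

INTERFACE

Orientations are given as a rotation vector (axis times angle).
In Python, from cell import * gives the robot as it stands. Calls block until the motion is done:
- movep(position, orientation): joint-space move of the TCP to a pose.
- move_l(position, velocity=0.15, rot=None, until_force=None): straight line of the TCP; rot=None keeps the orientation; velocity is the mean speed in m/s. With until_force (N) it stops when the force on the tool has changed by that much, and returns True; else False.
- set_joints(angles): joint-space move.
- let_go() and grab(newtons=None): open the fingers fully, or close them until they stop; newtons is the grip in N (None keeps the last).
- sleep(seconds).
- ik(position, orientation): joint angles nearest the present ones, or None.
- get_state(): the state.
- grab_frame(name): name is "side" or "top"; returns a dict with "img" (480x640x3 uint8, red, green, blue), "fx", "fy", "cx", "cy" (pixels), "cam_to_world" (4x4, takes a point from camera to world coordinates). Camera axes: x right, y down, z forward; pixel columns grow to the right and rows downward; lengths in m; the calibration is good to about 2 mm. A picture is of the moment at which its call begins. There is no depth.
A pose or a line that the arm cannot do raises MotionError and nothing moves.
- sign_off(): hands the job in, once; it reports no verdict.
Trained networks look in the newest picture that a camera, given by its name, has taken for a name from the list of things; names that differ only in an ending like _2 or _b are one class to them, and where a whole thing is asked for, a point or a joint stands for the part that bears it (a point fixed in the world has none). Each returns a list of dicts, best first, with "score" (0 to 1); they miss things now and then, are a little off and sometimes report something else, mostly with a low value. They report only what shows in the picture. A call takes as long as a camera call. They do not tell look-alikes from the thing itself.
- spot_in(camera, name): "centre" ([column, row] in pixels, amid what is visible of it).
- silhouettes(camera, name): "mask" (480x640 bool, what is visible of it) and "centre" ([column, row] in pixels, amid what is visible of it).
- tip_of(camera, name): "centre" ([column, row] in pixels: a listed point, or the origin of a listed thing).
The state is a dict: "clock": time; "q": joint angles; "joint_velocities": joint speeds; "tau": joint torques, N m; "position": TCP position; "eef_rot": TCP orientation; "contact_force": force on the tool from outside, world axes, zero at the start; "wrist_torque": the same for the moment, N m; "finger_gap": opening from 0.0 (shut) to 1.0 (fully open).
Only numpy, scipy, OpenCV 4.12 (cv2) and the standard library are available. Lean on these libraries where they do the work, as an engineer would, in place of code of your own. Each camera call takes 0.05 s, during which the arm holds its last target.

TASK

Three paving tiles lie in the bays of the gluing jig. Pick up the upright wooden spacer block, stand it on the jig board in the only gap between a tile and the far fence that is already wide enough for it, let go of it, then slide that tile along its bay, without lifting it, until it is flush against the spacer and the spacer flush against the fence. Finish while still pressing the tile firmly home with the gripper (keep pushing, do not back off), with the other two tiles and the rest of the things on the table left where they are.

Things in the scene. Friction and masses are not known exactly. Their poses are not given: they have to be found in the camera images.
- jig: Fixed plywood gluing jig, board 200 x 216 mm. Origin on the table under the centre line of the middle bay; x runs along the bays to the far fence, z up. Board spans x -110 to 90 mm, top at z 10 mm. Four guide strips along x (8 mm wide, 8 mm high above the board) bound three bays 60 mm wide, centred at y -68, 0, 68 mm. Jig turned up to 0.2 rad.
- fence: Straight wooden fence fixed across the far end of the jig: 20 mm thick, 216 mm long, 22 mm high above the board. Its face towards the tiles is the plane jig x = 70 mm. Origin at the middle of its underside, jig (80, 0, 10) mm; axes parallel to the jig's.
- spacer_mid (a point): Spacer: plain dark hardwood block standing upright, 14 mm thick (x), 44 mm wide (y), 60 mm tall (z), 35 g. Point: its centre, 30 mm above its foot. Starts on the table left or right of the jig. Must stand in the gap with its thickness along jig x; then it rises 38 mm above the fence and 42 mm above the tile.
- tile_back_mid (a point): The tile farthest back from the fence, in any bay: plaster, 64 mm long (x, along the bay), 56 wide (y), 18 thick, 75 to 155 g, loose on the jig board, axes parallel to the jig's. Point: its centre, 9 mm above its underside. Gap to the fence 22 to 27 mm. Push on its near edge, 32 mm before the centre; when home, 4 to 20 N is right.
- tile_b_mid (a point): Second tile, same size and look, in another bay; gap to the fence only 4 to 8 mm, too narrow. Point: its centre. Leave it where it is.
- tile_c_mid (a point): Third tile, same size and look, in the remaining bay; gap to the fence only 7 to 11 mm, too narrow. Point: its centre. Leave it where it is.
- offcut: Bystander: small stepped wedge of the same dark wood, 50 x 30 mm, 24 mm high, on the other side of the jig from the spacer. Origin under its centre.
- glue: Bystander: small white glue bottle, 28 mm across, 70 mm tall. Origin at its foot.
- paint1: Bystander: paint jar, 32 mm across, 42 mm tall, to the robot's right. Origin at its foot.
- paint2: Bystander: paint jar, 32 mm across, 42 mm tall, to the robot's left. Origin at its foot.
- brush: Bystander: paint brush, 150 mm long, lying to the robot's right. Origin under its centre.
- knife: Bystander: small hand tool, 140 mm long, lying beyond the jig. Origin under its centre.
Not all that is in view belongs to the job. Leave any purple look-alike of the part that bears tile_back_mid alone.

How it is judged:
On the way:
1. the spacer stands on the jig board in the wide gap between the fence and the tile farthest back, let go, before that tile has been pushed up (z of spacer_mid in the frame of jig between 0.034 and 0.044 m and y of spacer_mid in the frame of tile_back_mid between -0.016 and 0.016 m and angle between spacer_mid's own z axis and vertical below 0.12 rad and x of spacer_mid in the frame of jig between 0.045 and 0.066 m and angle between the x axis of spacer_mid and the x axis of jig, either way round below 0.5 rad and distance of tile_back_mid from where it was at the start of the episode below 0.008 m and contact force between the fingers and spacer below 0.2 N), for 0.2 s.
At the end, for the whole second after the job is handed in: Spacer upright on the board behind the tile farthest back, flush with fence and tile (2.5 mm, 0.06 rad). Gripper still presses the tile, not the spacer: over 2 N from gripper to tile, tile to spacer, spacer to fence, all at rest. Other tiles moved under 6 mm, bystanders under 30 mm (z of spacer_mid in the frame of jig between 0.034 and 0.044 m and y of spacer_mid in the frame of tile_back_mid between -0.016 and 0.016 m and angle between spacer_mid's own z axis and vertical below 0.12 rad and angle between the x axis of spacer_mid and the x axis of jig, either way round below 0.08 rad and x of spacer_mid in the frame of fence between -0.0195 and -0.0145 m and x of tile_back_mid in the frame of fence between -0.059 and -0.0535 m and angle between the x axis of tile_back_mid and the x axis of jig, either way round below 0.06 rad and angle between tile_back_mid's own z axis and vertical below 0.06 rad and z of tile_back_mid in the frame of jig below 0.023 m and contact force between the fingers and tile_back above 2 N and contact force between tile_back and spacer above 2 N and contact force between spacer and fence above 2 N and contact force between the fingers and spacer below 0.5 N and linear speed of each of tile_back, spacer below 0.01 m/s and distance of each of tile_b_mid, tile_c_mid from where it was at the start of the episode below 0.006 m and distance of each of offcut, glue, paint1, paint2, brush, knife from where it was at the start of the episode below 0.03 m); the arm keeps its last pose, push and grip.
It fails at once if the tile is lifted off the jig board (z of tile_back_mid in the frame of jig above 0.025 m).
It fails at once if one of the other two tiles is displaced (distance of any of tile_b_mid, tile_c_mid from where it was at the start of the episode above 0.008 m).
It fails at once if a bystander is displaced (distance of any of offcut, glue, paint1, paint2, brush, knife from where it was at the start of the episode above 0.04 m).
It also fails if it takes over 56 s, if anything falls off the work surface, if the arm or the gripper's body presses on something with over 40 N, if the wrist force passes 120 N, or if a joint passes its speed limit or range.

## Working session

There is one attempt and no reset: what is moved stays moved. The work goes in short steps, each a Python script; the robot and the scene stay as the last script left them, time stands still between calls to the robot, and variables do not carry over. Pictures are saved under pics/ and viewed, and the job is handed in when it is done.

```bash
mkdir -p pics; ls
python3 - <<'E'
from cell import *
import cv2
s=get_state(); print(s["clock"],s["position"],s["eef_rot"],s["finger_gap"])
for n in("side","top"):
    f=grab_frame(n); cv2.imwrite(f"pics/{n}0.png",f["img"][:,:,::-1]); print(n,f["fx"],f["fy"],f["cx"],f["cy"],f["cam_to_world"])
    for k in["jig","fence","spacer_mid","tile_back_mid","offcut"]:
        print(k,[( [round(v) for v in d["centre"]],round(d["score"],2)) for d in tip_of(n,k)][:6])
E
```

```text
pics
0.0 [ 0.23943417 -0.49447951  0.23049162] [-2.66077476e+00  1.66818955e+00  2.11326134e-03] 1.0007668673758705
side 506.516870674912 506.516870674912 320.11745257410234 237.02458301388847 [[-0.98976355 -0.08844135  0.11201001  0.43835699]
 [-0.14154576  0.50798182 -0.84965833  0.9455656 ]
 [ 0.01824588 -0.85681538 -0.51530038  0.66972975]
 [ 0.          0.          0.          1.        ]]
jig [([320, 268], 0.57), ([310, 247], 0.48)]
fence [([280, 266], 0.96)]
spacer_mid [([378, 213], 0.54)]
tile_back_mid [([312, 262], 0.82), ([314, 230], 0.73), ([252, 248], 0.69)]
offcut [([322, 361], 0.8)]
top 458.5730988580282 458.5730988580282 314.52790245522255 250.7065706273715 [[ 0.00462432 -0.99561253  0.09345754  0.44158395]
 [-0.99973323 -0.00248798  0.02296249 -0.06215641]
 [-0.02262922 -0.09353879 -0.99535843  1.33413202]
 [ 0.          0.          0.          1.        ]]
jig [([288, 181], 0.7), ([306, 251], 0.67)]
fence [([306, 227], 0.64)]
spacer_mid [([303, 252], 0.69), ([395, 286], 0.61)]
tile_back_mid [([371, 234], 0.92), ([326, 191], 0.59), ([304, 246], 0.56), ([216, 269], 0.49)]
offcut [([214, 271], 0.47)]
```

View pics/side0.png

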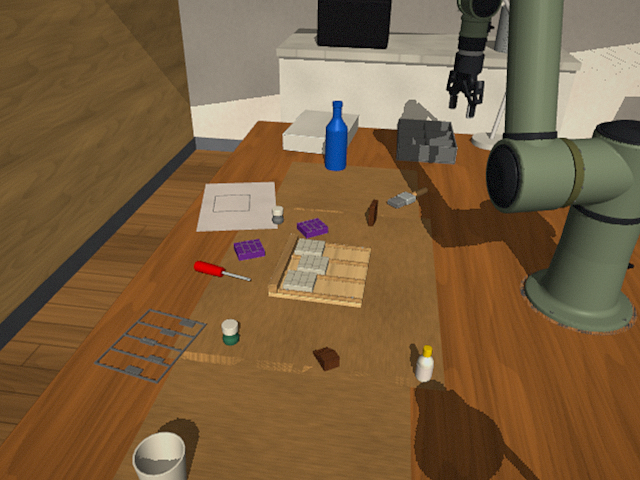

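View pics/top0.png

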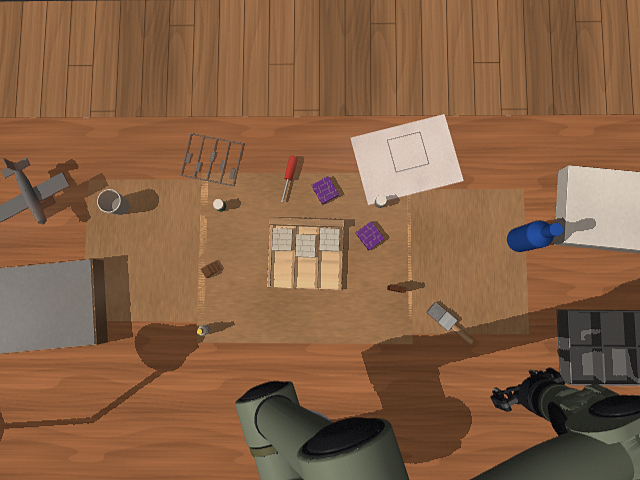

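Run:
```python
import cv2
i=cv2.imread("pics/top0.png"); cv2.imwrite("pics/top0c.png",cv2.resize(i[140:330,190:440],None,fx=3.1,fy=3.1,interpolation=cv2.INTER_CUBIC))
i=cv2.imread("pics/side0.png"); cv2.imwrite("pics/side0c.png",cv2.resize(i[150:400,200:450],None,fx=2.4,fy=2.4,interpolation=cv2.INTER_CUBIC))
```

```text
(no output)
```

View pics/top0c.png

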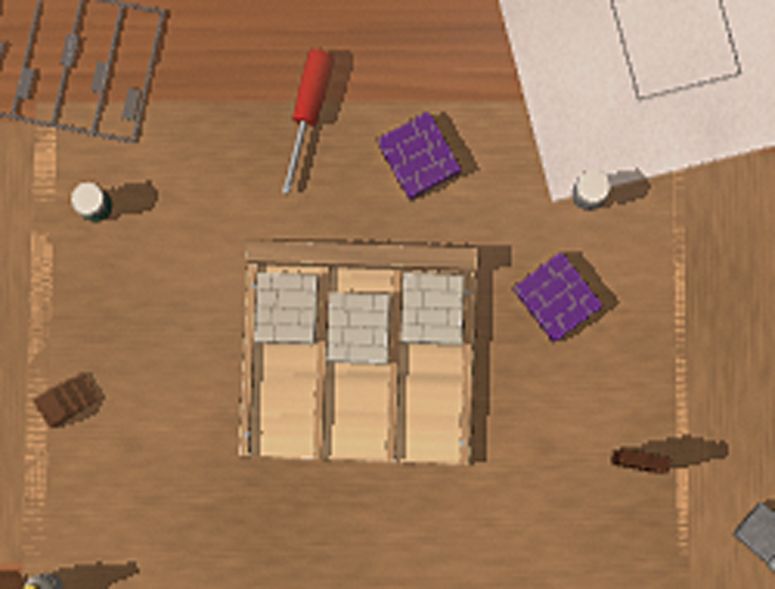

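View pics/side0c.png

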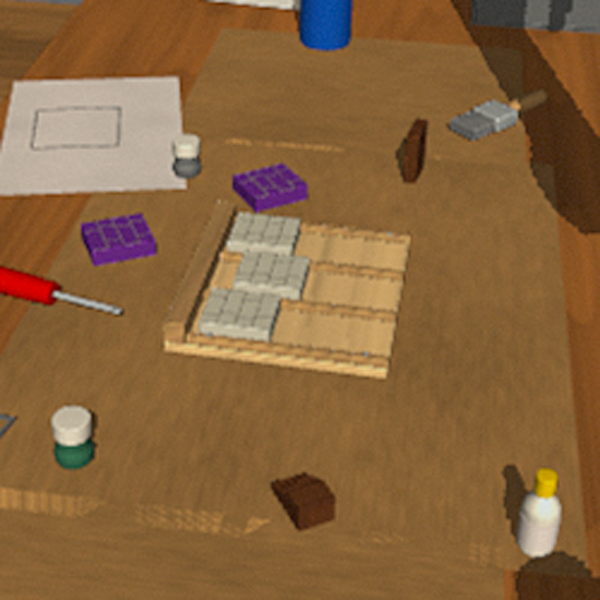

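The top view shows three grey tiles in the jig. The one at about (306,246) in the middle bay sits farthest from the fence, with a visible gap, so it is the back tile. The tiles at (282,238) and (330,238) are nearly at the fence. The purple look-alikes are at (326,190) and (370,235), off the jig. The spacer is the dark upright block, at top (397,288) and side (372,212). The stepped one at top (212,269) is the offcut. Next I'll fit poses to the masks.

```bash
cat > h.py <<'E'
from cell import *
import cv2, numpy as np
from scipy.optimize import minimize
from scipy.spatial.transform import Rotation as R
def proj(f,P):
    T=np.linalg.inv(f["cam_to_world"]); c=(T[:3,:3]@np.atleast_2d(P).T).T+T[:3,3]
    return np.c_[f["fx"]*c[:,0]/c[:,2]+f["cx"], f["fy"]*c[:,1]/c[:,2]+f["cy"]]
def back(f,uv,z):
    M=f["cam_to_world"]; d=M[:3,:3]@np.array([(uv[0]-f["cx"])/f["fx"],(uv[1]-f["cy"])/f["fy"],1]); o=M[:3,3]
    return o+d*(z-o[2])/d[2]
def boxpts(x,y,z0,yaw,L,W,H,ox=0,oy=0):
    c,s=np.cos(yaw),np.sin(yaw)
    return np.array([[x+c*(ox+a*L/2)-s*(oy+b*W/2), y+s*(ox+a*L/2)+c*(oy+b*W/2), z0+h] for a in(-1,1) for b in(-1,1) for h in(0,H)])
def render(f,plist,ss=4,sh=480,sw=640):
    m=np.zeros((sh*ss,sw*ss),np.uint8)
    for p in plist:
        h=cv2.convexHull(((proj(f,p)+.5)*ss-.5).astype(np.float32))
        cv2.fillConvexPoly(m,np.round(h).astype(np.int32),255)
    return cv2.resize(m,(sw,sh),interpolation=cv2.INTER_AREA)/255.
def fit(model,masks,frames,x0,steps):
    def cost(v):
        t=0
        for n in masks:
            r=render(frames[n],model(v)); m=masks[n]
            t+=np.abs(r-m).sum()/m.sum()
        return t
    x0=np.array(x0,float); sim=np.vstack([x0]+[x0+np.eye(len(x0))[i]*steps[i] for i in range(len(x0))])
    r=minimize(cost,x0,method="Nelder-Mead",options=dict(initial_simplex=sim,maxiter=250,xatol=1e-5,fatol=1e-4)); return r.x,r.fun
E
python3 - <<'E'
from h import *
F={n:grab_frame(n) for n in("side","top")}
import pickle
S={}
for n in F:
  for k in["jig","fence","spacer_mid","tile_back_mid"]:
    S[n,k]=silhouettes(n,k); print(n,k,[(np.round(d["centre"]),round(d["score"],2),int(d["mask"].sum())) for d in S[n,k]])
pickle.dump((F,S),open("d.pkl","wb"))
for n in F:
    i=F[n]["img"].copy()
    for k,c in zip(["jig","spacer_mid","tile_back_mid","fence"],[(0,255,0),(255,0,0),(0,0,255),(255,255,0)]):
        for d in S[n,k]:
            cs,_=cv2.findContours(d["mask"].astype(np.uint8),0,2); cv2.drawContours(i,cs,-1,c,1)
    cv2.imwrite(f"pics/seg_{n}.png",cv2.resize(i[150:350,230:430],None,fx=3,fy=3,interpolation=0)[:,:,::-1])
E
```

```text
side jig [(array([334., 275.]), 0.64, 3861), (array([327., 356.]), 0.42, 403), (array([283., 263.]), 0.23, 693)]
side fence [(array([281., 264.]), 0.67, 675)]
side spacer_mid [(array([373., 212.]), 0.49, 216)]
side tile_back_mid [(array([311., 264.]), 0.74, 490), (array([251., 251.]), 0.67, 491), (array([312., 231.]), 0.57, 467), (array([404., 201.]), 0.41, 357)]
top jig [(array([306., 263.]), 0.68, 3859)]
top fence [(array([307., 223.]), 0.95, 586)]
top spacer_mid [(array([395., 286.]), 0.68, 81)]
top tile_back_mid [(array([371., 236.]), 0.96, 446), (array([327., 190.]), 0.58, 437), (array([221., 202.]), 0.58, 97), (array([306., 245.]), 0.56, 450), (array([304., 264.]), 0.23, 3766)]
```

View pics/seg_top.png

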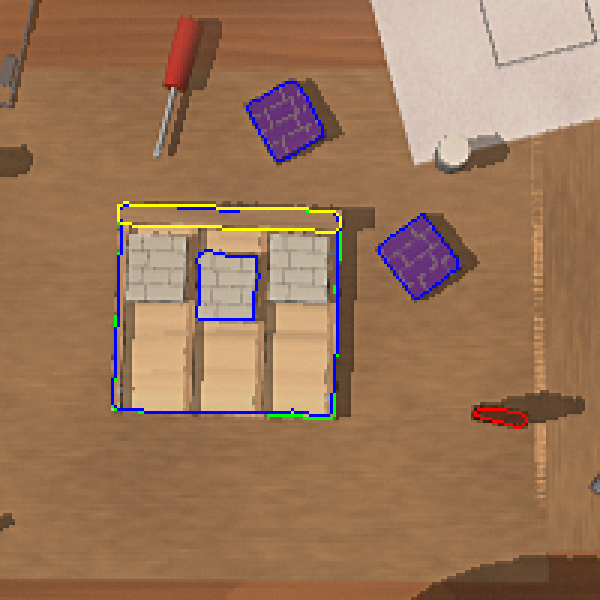

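View pics/seg_side.png

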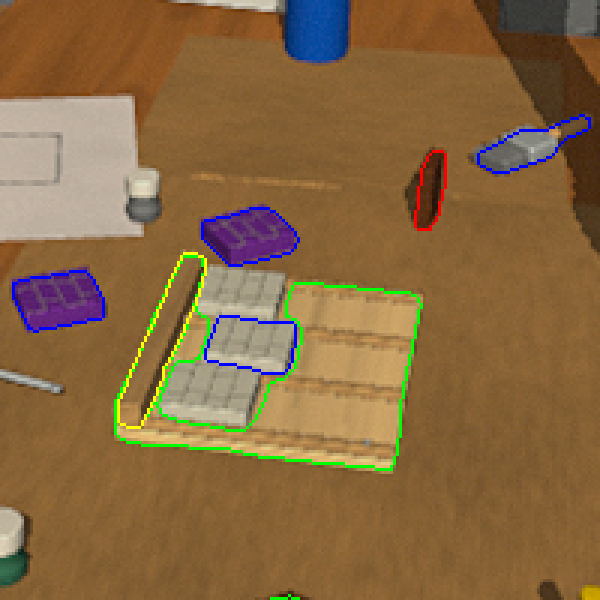

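The masks match the picture. The middle grey tile, the fence, the jig and the spacer are well outlined, and purple is excluded. Next I'll fit known-size models in each camera.

Run:
```python
from h import *
import pickle
F,S=pickle.load(open("d.pkl","rb"))
near=lambda L,c:[d["mask"] for d in L if np.hypot(*(np.array(d["centre"])-c))<8][0].astype(float)
def hull(m):
    p=cv2.findNonZero((m>0).astype(np.uint8)); o=np.zeros((480,640),np.uint8); cv2.fillConvexPoly(o,cv2.convexHull(p),1); return o.astype(float)
jm={"top":np.maximum(S["top","jig"][0]["mask"],S["top","fence"][0]["mask"]).astype(float),
    "side":np.maximum.reduce([S["side","jig"][0]["mask"],S["side","fence"][0]["mask"],hull(near(S["side","tile_back_mid"],[311,264]))]).astype(float)}
fm={n:S[n,"fence"][0]["mask"].astype(float) for n in F}
tm={"top":near(S["top","tile_back_mid"],[306,245]),"side":near(S["side","tile_back_mid"],[311,264])}
sm={n:S[n,"spacer_mid"][0]["mask"].astype(float) for n in F}
jm["side"]=hull(jm["side"])
def jig(v): return [boxpts(v[0],v[1],0,v[2],.2,.216,.01,ox=-.01), boxpts(v[0],v[1],.01,v[2],.02,.216,.022,ox=.08)]
def jigh(v): return jig(v)
def fence(v): return [jig(v)[1]]
def tile(v): return [boxpts(v[0],v[1],.01,v[2],.064,.056,.018)]
def sp(v): return [boxpts(v[0],v[1],0,v[2],.014,.044,.06)]
c=back(F["top"],[306,252],.01); print("jig guess",c)
t=back(F["top"],[306,245],.028); s=back(F["top"],[396,287],.05)
st=[.01,.01,.05]
def rep(name,mod,ms,x0):
    for ns in(["top"],["side"],["top","side"]):
        x,e=fit(mod,{n:ms[n] for n in ns},F,x0,st); print(name,ns,np.round(x*[1000,1000,1],3),round(e,3))
    return x
J=rep("jig",jig,jm,[c[0],c[1],0])
f_=rep("fence",fence,fm,J)
T=rep("tile",tile,tm,[t[0],t[1],J[2]])
bs=[]
for y0 in(-.3,0.3,1.2,-1.2):
    print(y0);X=rep("spacer",sp,sm,[s[0],s[1],y0])
```

```text
jig guess [ 0.56208001 -0.00687728  0.01      ]
jig ['top'] [ 5.68127e+02 -4.72300e+00 -2.90000e-02] 0.366
jig ['side'] [ 5.65771e+02 -1.25900e+00 -2.80000e-02] 0.07
jig ['top', 'side'] [ 5.67248e+02 -4.16300e+00 -2.50000e-02] 0.451
fence ['top'] [ 5.67906e+02 -4.33300e+00 -3.40000e-02] 0.088
fence ['side'] [ 5.64885e+02 -4.15400e+00 -3.00000e-02] 0.089
fence ['top', 'side'] [ 5.66655e+02 -3.96300e+00 -3.10000e-02] 0.266
tile ['top'] [ 5.81258e+02 -5.25200e+00 -7.00000e-03] 0.063
tile ['side'] [ 5.77518e+02 -7.75600e+00  3.00000e-03] 0.213
tile ['top', 'side'] [ 5.7886e+02 -5.6010e+00 -2.1000e-02] 0.335
-0.3
spacer ['top'] [ 4.57604e+02 -2.64360e+02 -1.89000e-01] 0.381
spacer ['side'] [ 4.54864e+02 -2.58077e+02 -2.47000e-01] 0.115
spacer ['top', 'side'] [ 4.55767e+02 -2.64626e+02 -2.36000e-01] 0.675
0.3
spacer ['top'] [ 4.57513e+02 -2.63551e+02 -1.61000e-01] 0.376
spacer ['side'] [ 4.55353e+02 -2.54949e+02  2.04000e-01] 0.286
spacer ['top', 'side'] [ 4.56651e+02 -2.61865e+02 -1.51000e-01] 0.621
1.2
spacer ['top'] [ 451.024 -269.337    1.286] 1.591
spacer ['side'] [ 462.818 -263.358    1.231] 1.055
spacer ['top', 'side'] [ 459.935 -270.449    1.226] 2.694
-1.2
spacer ['top'] [ 456.226 -269.862   -1.112] 1.399
spacer ['side'] [ 450.804 -260.653   -1.13 ] 0.99
spacer ['top', 'side'] [ 4.56509e+02 -2.61988e+02 -1.40000e-01] 0.612
```

```bash
cat >> h.py <<'E'
def down(a):
    c,s=np.cos(a),np.sin(a); return R.from_matrix(np.array([[c,s,0],[s,-c,0],[0,0,-1.]])).as_rotvec()
def st(m=""):
    s=get_state(); print(m,"t",round(s["clock"],2),"p",np.round(s["position"],4),"F",np.round(s["contact_force"],2),"gap",round(s["finger_gap"],3),"q6",round(s["q"][5],2)); return s
def snap(n,name,box=None,k=3):
    f=grab_frame(n); i=f["img"]
    if box: i=cv2.resize(i[box[1]:box[3],box[0]:box[2]],None,fx=k,fy=k,interpolation=cv2.INTER_CUBIC)
    cv2.imwrite(f"pics/{name}.png",i[:,:,::-1]); return f
E
python3 - <<'E'
from h import *
for a in(-.22,-.22+np.pi): print(a,ik([.456,-.261,.15],down(a)))
for a in(-.03,-.03+np.pi,-.03+np.pi/2,-.03-np.pi/2): print(a,ik([.62,-.006,.15],down(a)))
q0=np.array(get_state()["q"])
a=min((-.22,-.22+np.pi),key=lambda a:abs(np.array(ik([.456,-.261,.15],down(a)))-q0).sum())
movep([.456,-.261,.15],down(a)); st()
move_l([.456,-.261,.08],.1); st(a)
snap("side","s1",(300,120,460,280),4)
snap("top","t1",(300,200,460,340),4)
E
```

```text
-0.22 [-0.66039729  0.35185808 -0.378726    0.84021225  0.          1.13039904]
2.921592653589793 [-6.60397289e-01  3.51858077e-01 -3.78725997e-01  8.40212253e-01
 -4.44089210e-16 -2.01119362e+00]
-0.03 [-0.12866179  0.51471298 -0.11645923  0.93962412  0.          1.47213454]
3.1115926535897933 [-0.12866179  0.51471298 -0.11645923  0.93962412  0.         -1.66945812]
1.5407963267948965 [-1.28661789e-01  5.14712977e-01 -1.16459235e-01  9.39624115e-01
 -4.44089210e-16 -9.86617890e-02]
-1.6007963267948966 [-1.28661789e-01  5.14712977e-01 -1.16459235e-01  9.39624115e-01
 -4.44089210e-16  3.04293086e+00]
 t 2.35 p [ 0.456  -0.262   0.1504] F [ 0.11 -0.1  -0.43] gap 0.998 q6 1.13
-0.22 t 3.2 p [ 0.4563 -0.2615  0.0804] F [-0.8  -0.36 -0.61] gap 1.002 q6 1.13
```

View pics/s1.png

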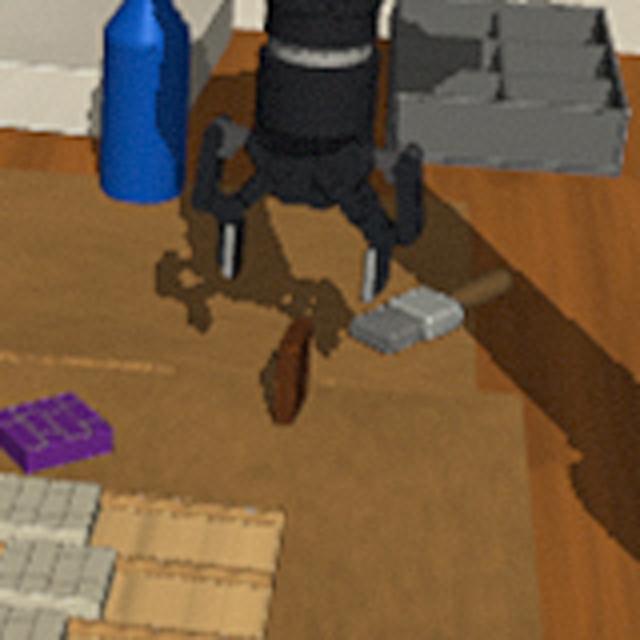

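View pics/t1.png

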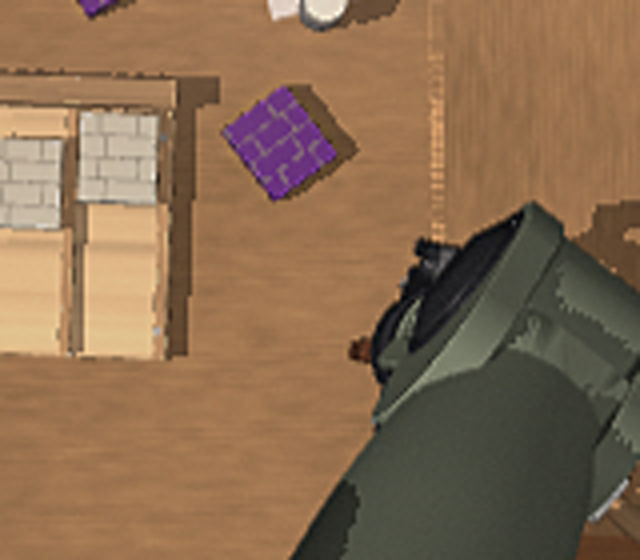

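Run:
```python
from h import *
import pickle
F,S=pickle.load(open("d.pkl","rb")); f=F["side"]
for p in([.456,-.261,.093],[.456,-.261,.06],[.456,-.261,0]): print(proj(f,p))
for s in(1,-1):
  print(proj(f,[.4563+s*.0425*np.cos(.22),-.2615-s*.0425*np.sin(.22),.093]))
for n in F:
  m=S[n,"spacer_mid"][0]["mask"]; ys,xs=np.nonzero(m); print(n,xs.min(),xs.max(),ys.min(),ys.max()); 
  print(n,np.round(proj(F[n],boxpts(.456,-.261,0,-.22,.014,.044,.06))))
```

```text
[[374.73362836 191.00480523]]
[[373.81385745 202.26540654]]
[[372.19994835 222.02422563]]
[[359.06658559 188.1715678 ]]
[[390.48702043 193.70772833]]
side 368 378 200 226
side [[377. 219.]
 [379. 199.]
 [372. 226.]
 [374. 206.]
 [372. 218.]
 [373. 198.]
 [367. 225.]
 [369. 205.]]
top 388 405 286 292
top [[401. 293.]
 [404. 293.]
 [386. 290.]
 [389. 290.]
 [402. 288.]
 [405. 288.]
 [387. 285.]
 [390. 285.]]
```

The crops show the open fingers straddling the spacer, with their midpoint at side (375,191) as predicted. The block outline also agrees with the fitted pose, so I'll grasp.

Run:
```python
from h import *
print(move_l([.456,-.2615,.032],.08,until_force=8)); st("low")
grab(40); st("grab")
move_l([.456,-.2615,.15],.12); st("up")
snap("side","s2",(300,100,460,260),4)
```

```text
False
low t 4.05 p [ 0.4562 -0.2616  0.0322] F [-0.46 -0.06  0.26] gap 0.997 q6 1.13
grab t 4.7 p [ 0.4562 -0.2616  0.0322] F [-0.59  0.1   2.68] gap 0.154 q6 1.13
up t 5.83 p [ 0.4555 -0.2611  0.1492] F [-0.37 -1.13 -1.21] gap 0.155 q6 1.13
```

View pics/s2.png

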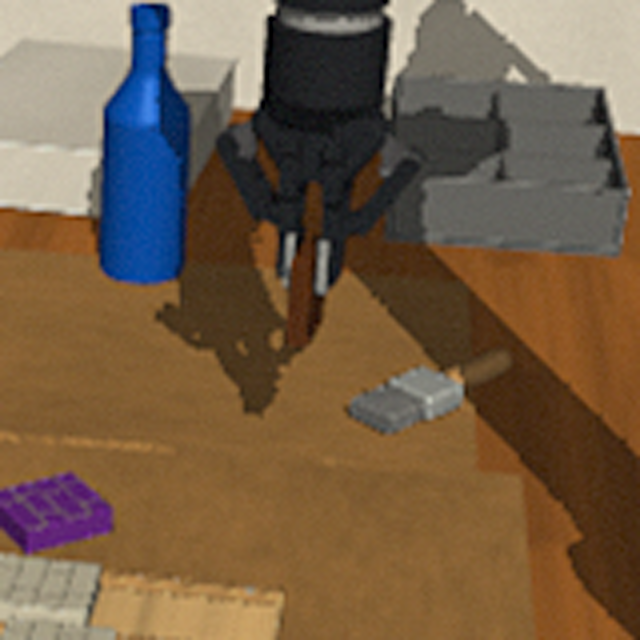

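Run:
```python
from h import *
x,y,a=.624,-.006,-.03
movep([x,y,.15],down(a)); st()
move_l([x,y,.085],.1); sleep(.2); s=st()
print(np.round(R.from_rotvec(s["eef_rot"]).as_matrix(),3)[:, :2])
snap("side","s3",(230,160,380,310),4)
snap("top","t3",(230,160,380,310),4)
```

```text
t 7.05 p [ 0.6235 -0.0071  0.1498] F [ 0.77 -0.98  0.35] gap 0.157 q6 1.47
 t 8.05 p [ 0.6246 -0.006   0.0858] F [ 0.25  0.1  -0.26] gap 0.157 q6 1.47
[[ 1.    -0.03 ]
 [-0.03  -1.   ]
 [ 0.002  0.   ]]
```

View pics/s3.png

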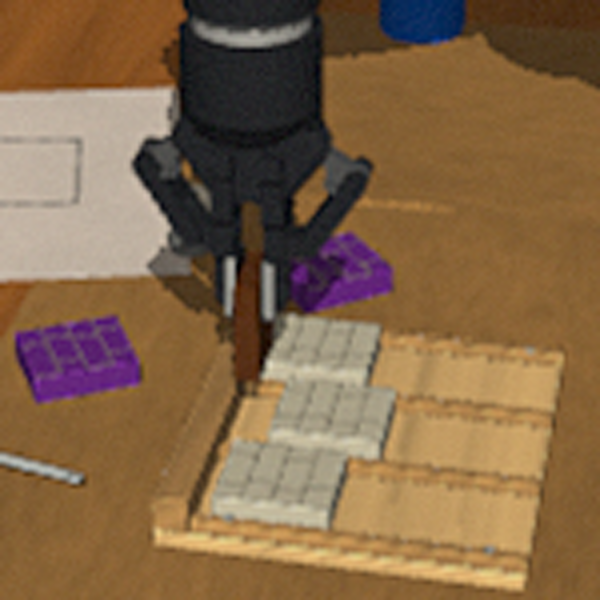

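View pics/t3.png

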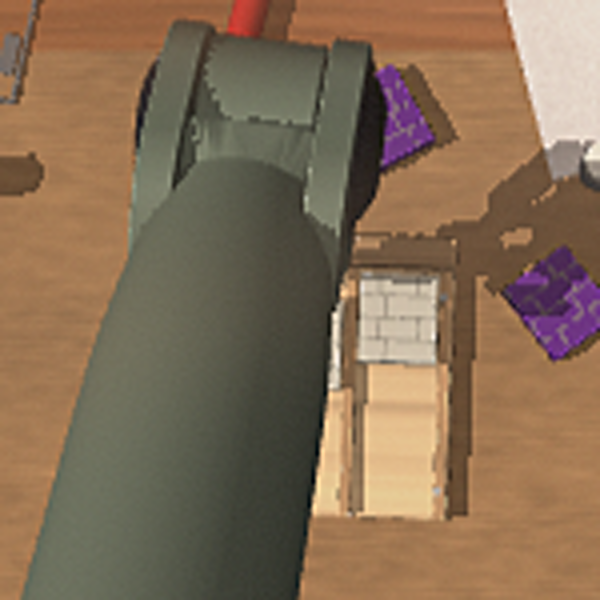

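Run:
```python
from h import *
s=get_state();x,y,z=s["position"]; f=grab_frame("side")
i=cv2.resize(f["img"][160:310,230:380],None,fx=4,fy=4,interpolation=cv2.INTER_CUBIC)
def dr(b,c):
    for p in b:
        h=((cv2.convexHull(proj(f,p).astype(np.float32)).reshape(-1,2)-[230,160]+.5)*4).astype(int); cv2.polylines(i,[h],True,c,1)
dr([boxpts(x,y,z-.032,-.03,.014,.044,.06)],(255,0,0))
dr([boxpts(x,y,.01,-.03,.014,.044,.0001)],(255,0,255))
dr([boxpts(x,y,.01,-.03,.014,.044,.06)],(255,0,255))
dr([boxpts(.5665,-.0042,.01,-.03,.02,.216,.022,ox=.08),boxpts(.5665,-.0042,.01,-.03,.064,.056,.018,ox=.013)],(0,255,0))
cv2.imwrite("pics/s4.png",i[:,:,::-1])
```

```text
(no output)
```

View pics/s4.png

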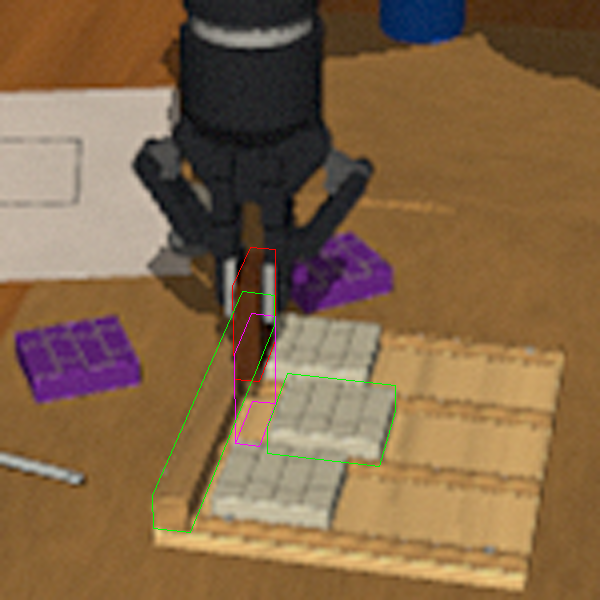

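The overlay agrees with the picture: the held block is where it should be, and its predicted foot falls in the gap of the middle bay, about 1 mm nearer the tile than the fence. I'll shift 1 mm towards the fence and lower.

Run:
```python
from h import *
rot=down(-.03)
move_l([.6254,-.006,.05],.05,until_force=8); st()
print(move_l([.6254,-.006,.039],.02,until_force=5)); sleep(.1); st()
snap("side","s5",(230,160,380,310),4)
```

```text
t 9.05 p [ 0.6256 -0.006   0.0501] F [ 0.55 -0.06 -0.16] gap 0.158 q6 1.47
True
 t 9.59 p [ 0.6258 -0.0061  0.0422] F [ 0.61 -0.47  5.7 ] gap 0.16 q6 1.47
```

View pics/s5.png

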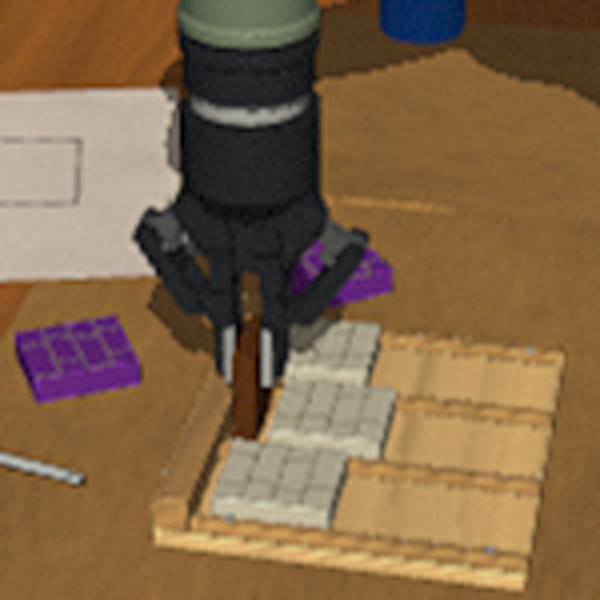

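Contact came at z 0.042, exactly as predicted for the board. The block foot (crop 235–265, 438) stands between the fence and the tile. Releasing.

Run:
```python
from h import *
let_go(); sleep(.4); st()
move_l([.6254,-.006,.16],.12); st()
movep([.45,-.001,.2],down(-.03+np.pi/2)); st()
snap("side","s6",(230,160,380,310),4)
snap("top","t6",(230,180,380,310),4)
```

```text
t 10.73 p [ 0.6249 -0.0059  0.0416] F [ 0.13  0.73 -0.24] gap 0.997 q6 1.47
 t 11.87 p [ 0.6248 -0.0059  0.1591] F [ 0.75 -1.03  0.15] gap 0.999 q6 1.47
 t 13.3 p [ 0.4503 -0.0011  0.1999] F [ 0.02 -0.37 -0.14] gap 0.998 q6 -0.14
```

View pics/s6.png

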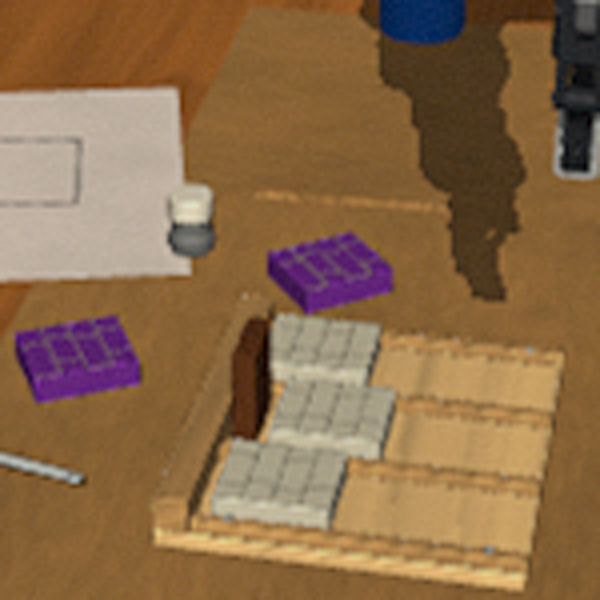

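View pics/t6.png

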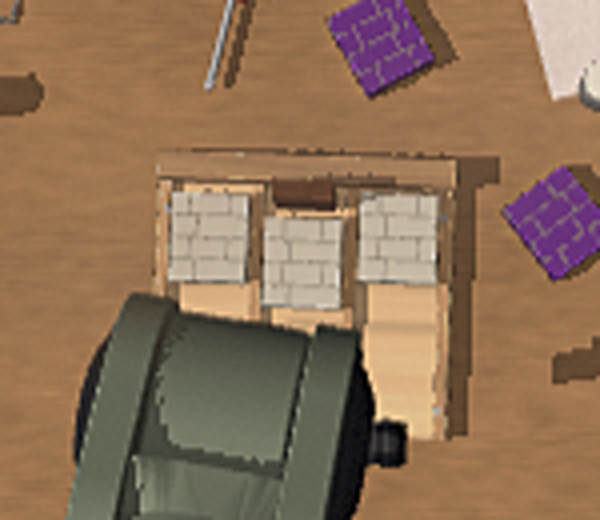

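The spacer stands upright in the middle gap, at top crop (303,192) and side crop (250,375). The tile has not moved. Next I'll shut the fingers, drop in behind the tile and push.

Run:
```python
from h import *
a=-.03
def P(jx,z): return [.5665+jx*np.cos(a), -.0042+jx*np.sin(a), z]
grab(40); st("shut")
move_l(P(-.055,.08),.15); st()
print(move_l(P(-.055,.016),.06,until_force=6)); sleep(.2); st("down")
snap("side","s7",(230,160,380,310),4)
```

```text
shut t 14.17 p [ 0.45  -0.001  0.2  ] F [-0.44 -0.09 -0.31] gap 0.005 q6 -0.14
 t 15.22 p [ 0.5116 -0.0026  0.0806] F [ 0.29  0.14 -0.08] gap -0.002 q6 -0.12
False
down t 16.63 p [ 0.5118 -0.0026  0.0164] F [-0.22  0.39 -0.31] gap -0.001 q6 -0.12
```

View pics/s7.png

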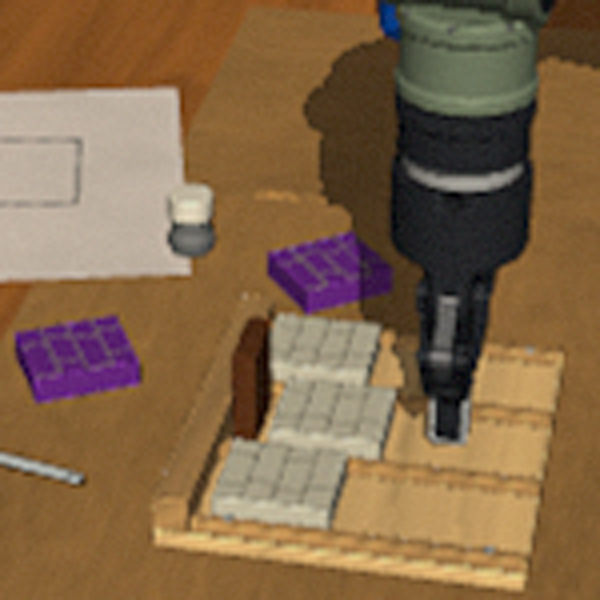

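The shut fingers stand in the middle bay at crop (447,430), clear behind the tile edge at crop 392. Pushing along the bay.

Run:
```python
from h import *
a=-.03
def P(jx,z): return [.5665+jx*np.cos(a), -.0042+jx*np.sin(a), z]
move_l(P(-.036,.016),.04,until_force=6); st()
jx=-.036
for k in range(16):
    jx+=.002
    r=move_l(P(jx,.016),.015,until_force=5); s=st(f"{jx:.3f} {r}")
    if r or s["contact_force"][0]<-5: break
sleep(.5); st("rest")
snap("side","s8",(230,160,380,310),4)
```

```text
t 17.31 p [ 0.5304 -0.0031  0.0158] F [-0.36  0.52  0.44] gap 0.002 q6 -0.12
-0.034 False t 17.59 p [ 0.5325 -0.0032  0.016 ] F [ 0.27 -0.12  0.27] gap 0.004 q6 -0.11
-0.032 False t 17.88 p [ 0.5347 -0.0033  0.016 ] F [0.09 0.9  0.11] gap 0.001 q6 -0.11
-0.030 False t 18.16 p [ 0.5366 -0.0033  0.016 ] F [-0.12 -0.25 -0.2 ] gap -0.001 q6 -0.11
-0.028 False t 18.44 p [ 0.5387 -0.0034  0.016 ] F [ 0.86  0.13 -0.13] gap -0.002 q6 -0.11
-0.026 False t 18.73 p [ 0.5407 -0.0034  0.016 ] F [ 0.93  0.25 -0.56] gap -0.004 q6 -0.11
-0.024 False t 19.01 p [ 0.5428 -0.0035  0.016 ] F [-0.26 -0.57  0.15] gap 0.002 q6 -0.11
-0.022 False t 19.29 p [ 0.5448 -0.0036  0.016 ] F [ 0.52 -0.24  0.48] gap 0.001 q6 -0.11
-0.020 False t 19.57 p [ 0.5467 -0.0036  0.016 ] F [ 0.2 -0.6 -0.1] gap 0.002 q6 -0.11
-0.018 True t 19.78 p [ 0.5469 -0.0035  0.0154] F [-0.66  0.17  0.3 ] gap -0.001 q6 -0.11
rest t 20.28 p [ 0.5463 -0.0034  0.0151] F [ 0.5  -0.82  0.22] gap 0.002 q6 -0.11
```

View pics/s8.png

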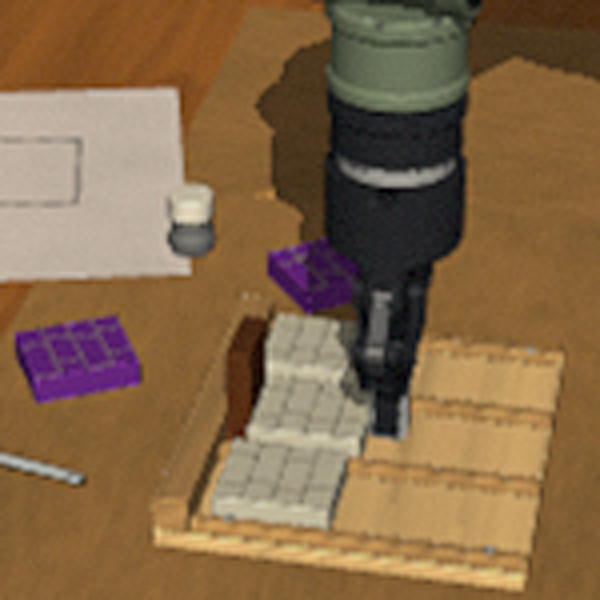

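The tile and spacer look home, and the force stop came where predicted. The stop relaxed afterwards though, with force near 0. I'll build up the press in small steps.

Run:
```python
from h import *
a=-.03
def P(jx,z): return [.5665+jx*np.cos(a), -.0042+jx*np.sin(a), z]
jx=-.0195
for k in range(16):
    r=move_l(P(jx,.0155),.01,until_force=15)
    f=[]
    for _ in range(10): sleep(.03); f.append(get_state()["contact_force"])
    f=np.mean(f,0); s=get_state(); print(round(jx,4),r,np.round(s["position"],4),np.round(f,2),round(s["clock"],1))
    if f[0]<-8: break
    jx+=.0005
```

```text
-0.0195 False [ 0.547  -0.0036  0.0155] [-0.21 -0.25 -0.24] 20.9
-0.019 False [ 0.5474 -0.0036  0.0155] [-0.68  0.28 -0.28] 21.5
-0.0185 False [ 0.5474 -0.0036  0.0154] [-3.51  0.25  2.46] 22.1
-0.018 False [ 0.5474 -0.0036  0.0153] [-5.13  0.37  3.74] 22.7
-0.0175 False [ 0.5475 -0.0036  0.0153] [-6.65 -0.05  4.58] 23.2
-0.017 False [ 0.5474 -0.0036  0.0152] [-7.33  0.22  5.27] 23.8
-0.0165 False [ 0.5474 -0.0036  0.0151] [-8.58  0.09  5.8 ] 24.4
```

Run:
```python
from h import *
a=-.03
def P(jx,z): return [.5665+jx*np.cos(a), -.0042+jx*np.sin(a), z]
move_l(P(-.0155,.0155),.01,until_force=15)
for _ in range(4):
    f=[]
    for _ in range(10): sleep(.03); f.append(get_state()["contact_force"])
    s=get_state(); print(np.round(np.mean(f,0),2),np.round(np.std(f,0),2),np.round(s["position"],4),round(s["clock"],1))
F={n:grab_frame(n) for n in("side","top")}
for n in F:
    i=cv2.resize(F[n]["img"][160:310,230:380],None,fx=4,fy=4,interpolation=cv2.INTER_CUBIC); cv2.imwrite(f"pics/{n}9.png",i[:,:,::-1])
for k,mod,x0 in(("spacer_mid",lambda v:[boxpts(v[0],v[1],.01,v[2],.014,.044,.06)],[.629,-.006,-.03]),("tile_back_mid",lambda v:[boxpts(v[0],v[1],.01,v[2],.064,.056,.018)],[.59,-.005,-.03])):
    S=silhouettes("side",k); 
    print(k,[(np.round(d["centre"]),round(d["score"],2),int(d["mask"].sum())) for d in S])
    p=proj(F["side"],[x0[0],x0[1],.03])[0]
    S=[d for d in S if np.hypot(*(d["centre"]-p))<15]
    if S: x,e=fit(mod,{"side":S[0]["mask"].astype(float)},F,x0,[.005,.005,.05]); print(np.round(x*[1e3,1e3,1],3),round(e,3))
```

```text
[-10.07  -0.09   7.25] [0.28 0.6  0.32] [ 0.5475 -0.0035  0.0149] 25.0
[-10.38  -0.11   7.36] [0.53 0.53 0.57] [ 0.5475 -0.0035  0.015 ] 25.3
[-10.32  -0.04   7.67] [0.55 0.44 0.25] [ 0.5475 -0.0036  0.015 ] 25.7
[-10.26  -0.23   7.6 ] [0.53 0.53 0.65] [ 0.5475 -0.0036  0.015 ] 26.0
spacer_mid [(array([299., 281.]), 0.52, 499)]
tile_back_mid [(array([306., 264.]), 0.87, 467), (array([308., 230.]), 0.83, 266), (array([251., 249.]), 0.59, 525)]
[ 5.91632e+02 -8.36000e+00  3.30000e-02] 0.279
```

View pics/side9.png

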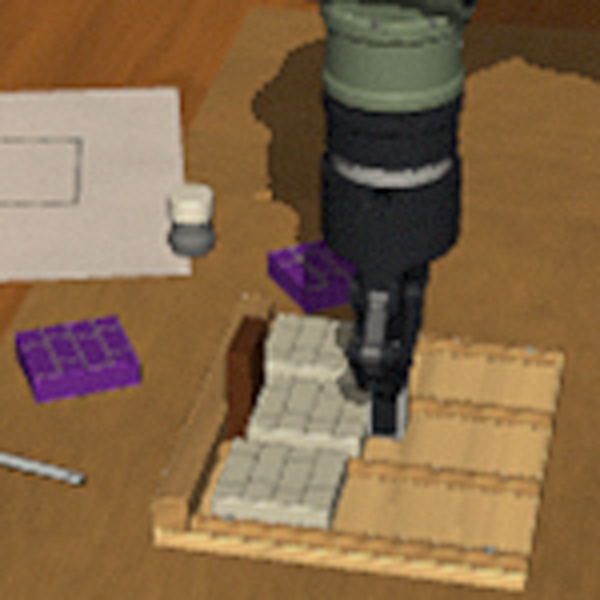

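View pics/top9.png

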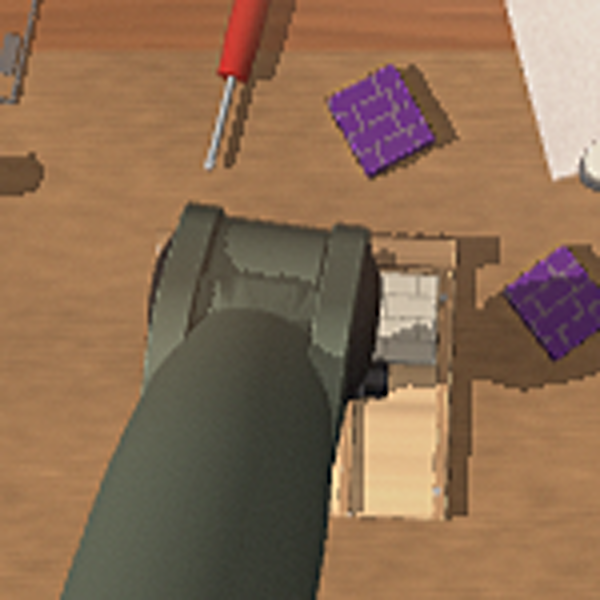

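Home. TCP x has stayed at 0.5475 m, the predicted value, while the force rose. The side view shows no gap between tile, spacer and fence. The tool also drags down on the tile by about 7.5 N, which costs press force through board friction, so I'll ease that off slightly, without lifting.

Run:
```python
from h import *
a=-.03
def P(jx,z): return [.5665+jx*np.cos(a), -.0042+jx*np.sin(a), z]
def F():
    f=[]
    for _ in range(12): sleep(.03); f.append(get_state()["contact_force"])
    return np.mean(f,0)
z=.0155
for k in range(4):
    z+=.0002
    move_l(P(-.0155,z),.01); f=F(); s=get_state(); print(round(z,4),np.round(f,2),np.round(s["position"],4),round(s["clock"],1))
    if f[2]<4: break
```

```text
0.0157 [-9.84  0.12  5.69] [ 0.5475 -0.0035  0.015 ] 26.9
0.0159 [-9.39  0.04  3.93] [ 0.5475 -0.0034  0.015 ] 27.5
```

Run:
```python
from h import *
sleep(.5); st()
f=snap("side","s10",(180,140,450,390),2.4)
g=snap("top","t10")
print(sign_off()); st()
```

```text
t 28.0 p [ 0.5475 -0.0034  0.015 ] F [-8.96 -0.71  4.43] gap 0.003 q6 -0.11
the job is handed in; nothing more can be done
None
the job is handed in; nothing more can be done
```

View pics/s10.png

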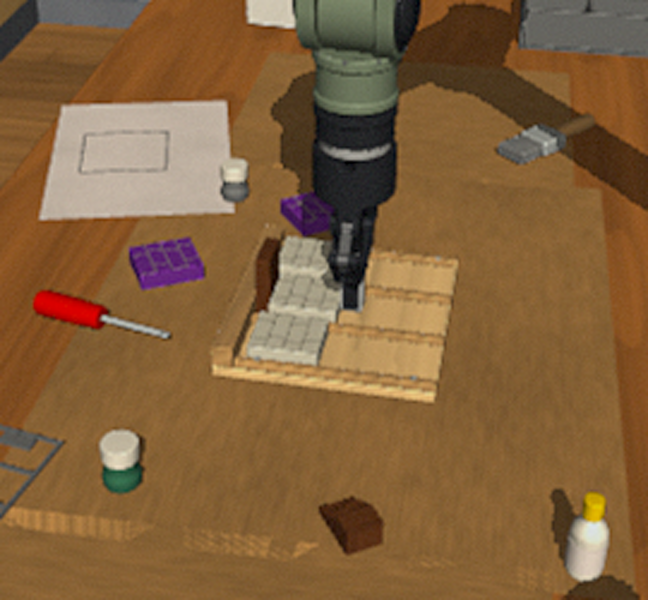

